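Mount a thread reel in the reel stand

TASK

Set the yellow thread reel between the two cheeks of the wooden reel stand, then pull the rod out of its storage sleeve and thread it through cheek, reel and cheek until its wooden handle is fully home against the cheek. It may go in from either side. Leave the teal reel and the other sewing things where they are.

Things in the scene. Friction and masses are not known exactly. Their poses are not given: they have to be found in the camera images.
- reel_yellow_center (a point): Centre of the loose reel of yellow thread, 60 g: round, 54 mm across the wooden flanges (51 mm over the winding), 34 mm wide, with a 16 mm bore right through along its y axis, which is level. Flanges 4 mm thick, 26 mm apart. It lies in one of the cradle's two seats, its centre 45 mm above the table; grip it from above across the diameter, fingers between the flanges.
- reel_teal_center (a point): Centre of the other reel, same shape, of teal thread, in the cradle's other seat, 50 mm away along the common axis. Leave it there.
- reel_cradle: Storage cradle for two reels, light plywood, fixed; footprint 80 (x) x 112 (y) mm, origin under its centre on the table. The reels lie with their axes along its y axis, at y = -25 and +25 mm; its partitions are 33 mm high.
- stand_axis (a point): Middle of the hole axis of the reel stand, 55 mm above the table. The axis of the holes runs level along this point's y axis. Each of the two cheeks has a 15 mm hole through it on this axis; the cheeks' inner faces are at y = -22 and +22 mm, their outer faces at y = -32 and +32 mm (caps on top stand out 1.5 mm more).
- reel_stand: Reel stand, brown wood, fixed, origin under its centre on the table. Base 96 (x) x 104 (y) mm, 12 mm thick; two cheeks 50 mm wide (x), 83 mm high. Between them two bars along y (8 mm thick, at x = -14 and +14 mm, tops 31 mm above the table) carry a reel, axis along y, so that its bore lines up with the holes. Open at the top and towards +x and -x.
- rod_handle (a point): Centre of the rod's handle. The rod is one loose piece, 136 mm long, 60 g: a square dark wooden handle, 14 x 14 mm and 36 mm long, then a round steel shaft, 10 mm thick and 100 mm long, its last 12 mm tapered to 4 mm. The point's x axis points along the rod to the tip. The flats of the handle keep it from rolling on the table.
- rod_shoulder (a point): Point on the rod's axis where the handle meets the shaft, 18 mm from the handle's centre (same axes). The rod balances about 5 mm from here towards the tip. At the start the handle and the first 30 mm or so of the shaft are inside the sleeve; the rest sticks out level, its axis 31 mm above the table.
- rod_tip (a point): Tip of the rod, on its axis, 100 mm beyond the shoulder (same axes).
- rod_sleeve: Storage sleeve of the rod, plywood, fixed: a level square tube, 74 mm long (x), 44 mm wide at the foot, 47 mm high, origin under its centre on the table. Its mouth is at x = -37 mm and looks along its -x axis; the inside is 18 mm wide, from 24 to 42 mm above the table; closed at the back. The rod is drawn straight out along -x.
- thimble: Steel thimble, 19 mm across, 22 mm high, standing on the table; a bystander, origin at its underside.
- fabric_marker: Marker pen, 127 mm long along its y axis, 11 mm thick, lying near the front edge; a bystander, origin at its underside.
- thread_black: Spool of black thread standing on end on the cutting mat, 30 mm across, 52 mm high; a bystander, origin at its underside.

How it is judged (in metres and radians):
On the way, in this order (a step that is already met when the one before it is completed fails the run):
1. the yellow reel lies on the bars between the cheeks, its bore in line with the holes (x of reel_yellow_center in the frame of stand_axis between -0.005 and 0.005 m and z of reel_yellow_center in the frame of stand_axis between -0.005 and 0.005 m and y of reel_yellow_center in the frame of stand_axis between -0.007 and 0.007 m), for 0.2 s.
2. the rod is through both cheeks and the reel, handle home against a cheek (all of step 1 and angle between the x axis of rod_shoulder and the y axis of stand_axis, either way round below 0.12 rad and x of rod_shoulder in the frame of stand_axis between -0.005 and 0.005 m and z of rod_shoulder in the frame of stand_axis between -0.005 and 0.005 m and ((y of rod_shoulder in the frame of stand_axis between 0.03 and 0.0365 m and y of rod_tip in the frame of stand_axis below -0.055 m) or (y of rod_shoulder in the frame of stand_axis between -0.0365 and -0.03 m and y of rod_tip in the frame of stand_axis above 0.055 m))), for 0.2 s.
At the end, for the whole second after the job is handed in: The yellow reel lies between the cheeks, centre within 5 mm of the hole axis and 7 mm of the middle; the rod is through both cheeks and the reel, handle within 4.5 mm of a cheek, shoulder within 5 mm of the hole axis, tip out beyond the other cheek, tilt under 0.12 rad; both at rest (all of step 2 and linear speed of each of rod, reel_yellow below 0.02 m/s); the robot touches nothing.
It fails at once if the teal reel is moved more than 15 mm (distance of reel_teal_center from where it was at the start of the episode above 0.015 m).
It fails at once if the thimble is moved more than 30 mm (distance of thimble from where it was at the start of the episode above 0.03 m).
It fails at once if the fabric marker is moved more than 30 mm (distance of fabric_marker from where it was at the start of the episode above 0.03 m).
It fails at once if the black thread spool is moved more than 30 mm (distance of thread_black from where it was at the start of the episode above 0.03 m).
It also fails if it takes over 70 s, if anything falls off the work surface, if the arm or the gripper's body presses on something with over 40 N, if the wrist force passes 120 N, or if a joint passes its speed limit or range.

ROBOT

A 6-joint arm with a two-finger parallel gripper is mounted at the origin on a cart in front of the work surface, level with it; the furniture and walls round the work are solid. World frame = base frame: x ahead of the robot, y to its left, z up, the work surface at z = 0. Lengths are in mm, angles in degrees, forces in N, time in s.
With the tool pointing down it reaches from about 225 to 725 mm from the base axis. Payload 3.1 kg.
Tool frame: the origin (TCP) lies at the very end of the fingers, on their centre line; the grasp point (between the pads) lies 19 mm behind it; z points along the fingers, y is the line along which they close (so a half turn about z gives the same grasp; the last joint's range is limited). The gripper opens to 85 mm and grips with 20 to 120 N. Pads are 22 mm wide; open, the fingers measure 114 mm over their backs; the gripper's body (76 mm by 85 mm) begins 54 mm behind the grasp point. The pads swing forward as they close: fully open they stand 13 mm farther back than shut.
Start: joints at [-71.78, 2.75, 5.684, 92.934, 0, 82.678], TCP at [226.354, -473.689, 231.312] pointing down, gripper open.
Joint ranges: [-166.93, 166.93], [-56.73, 111.36], [-69.38, 81.34], [-121.58, 131.49], [-85.45, 84.26], [-180, 180]. Speed limits (degrees/s): [159.86, 159.86, 180, 180, 180, 180].

INTERFACE

Orientations are given as a 3x3 rotation matrix whose columns are the frame's x, y, z axes.
In Python, from plant import bot gives the robot as it stands.
- The arm moves only by the tool servo_tool, never from a script. Its argument "steps" is a list of rows, each a list of 3 entries, a list of its own where there are three numbers: the closure, from -1 (fully open) to 1 (shut), then the shift along the tool's x, y, z as a fraction of full scale, then the turn, a rotation vector about the tool's x, y, z as a fraction of full scale. In form: [[fingers, [dx, dy, dz], [ax, ay, az]], ...]. A call has exactly 10 rows; each row shifts and turns the commanded pose from where the row before left it, along the tool's axes as they then stand; what a row does not reach is not made up. Full scale, the value 1, is 50 mm for a shift and 180 degrees for a turn. A row lasts 1/10 s, in which the tool goes at most 50 mm and 8.59 degrees, less where a joint would pass 70% of its speed; a pose out of reach is approached as far as the arm can. A call with a number of a shift or a turn outside -1 to 1 is refused whole. A call with a gripper value outside its range is refused whole. The fingers move at their own pace and stop on an object; "grip_force" is the grip in N (left out, the last holds). Time passes only in rows, so rows that do not move let the fingers close, or fill a call up. It gives the time, the measured TCP pose, the force, the opening and the grip force at its end, in the units of the state.
- bot.sense(): the state, without advancing time (a new reading comes with each control period).
- bot.snapshot(name): name is "scene" or "side" or "wrist"; returns the picture (480x640x3 uint8, red, green, blue); there is no depth.
- bot.calibration(name): a dict with "fx", "fy", "cx", "cy" (pixels), "distortion" ([k1, k2, p1, p2, k3] as OpenCV has them; the pictures are not rectified), "eye" and "orientation" of the camera in the world. Camera axes: x right, y down, z forward; pixel columns grow to the right and rows downward; lengths in mm; the calibration is good to about 2 mm. A picture is of the moment at which its call begins: read the wrist's pose just before it. calibration takes no time and is no camera call; for the wrist camera it gives the pose at the moment of the call.
- bot.job_done(): hands the job in; it is judged then, once.
The state is a dict: "clock": time; "joint_pos": joint angles; "qvel": joint speeds; "joint_efforts": joint torques, N m; "position": TCP position; "orientation": TCP orientation; "wrist_force": force on the tool from outside, world axes, zero at the start; "moment": the same for the moment, N m; "opening": opening from 0.0 (shut) to 1.0 (fully open); "grasp_force": force on a finger pad.
Only numpy, scipy, OpenCV 4.12 (cv2) and the standard library are available. Lean on these libraries where they do the work, as an engineer would, in place of code of your own. Each camera call takes 0.05 s, during which the arm holds its last target. There are 200 camera calls.

## Working session

There is one attempt and no reset: what is moved stays moved. The work goes in short steps, Python scripts to look and compute and a tool call to move; the robot and the scene stay as the last step left them, time stands still between calls to the robot, and variables do not carry over. Pictures are saved under pics/ and viewed, at most 10 in all, crops included, and the job is handed in when it is done.

Besides the shell and the picture viewer there is one more tool, called after "Emit:" as name(argument=value, ...), one argument or row to a line, values as JSON. servo_tool: Moves the arm, as the interface text tells. Shift numbers are shares of 50 mm and turn numbers shares of 180 degrees, none past 1 either way. Its arguments: {"type":"object","properties":{"steps":{"type":"array"},"grip_force":{"type":"number"}},"required":["steps"]}

```bash
ls; mkdir -p pics; python3 - <<'E'
from plant import bot
import cv2
s=bot.sense();print(s)
for n in("scene","side"):
    c=bot.calibration(n);print(n,c)
    cv2.imwrite(f"pics/{n}0.png",bot.snapshot(n)[:,:,::-1])
print(bot.calibration("wrist"))
E
```

```text
pics
{'clock': 0.0, 'joint_pos': array([-7.17806422e+01,  2.79344825e+00,  5.58995805e+00,  9.29338402e+01,
       -1.26268733e-03,  8.26777043e+01]), 'qvel': array([-0.09878622, -0.00179697, -0.06137151,  0.00592162,  0.10320565,
        0.06254119]), 'joint_efforts': array([-2.67790156e-04, -3.38780057e+01,  3.20016432e+01,  2.02415558e-02,
       -1.20454633e-04, -5.17378567e-07]), 'position': array([ 226.1491525 , -473.10307371,  230.09764998]), 'orientation': array([[ 9.02272166e-01,  4.31166261e-01, -7.70327132e-04],
       [ 4.31166856e-01, -9.02269356e-01,  2.26981152e-03],
       [ 2.83623582e-04, -2.38012729e-03, -9.99997127e-01]]), 'wrist_force': array([-0.80903811, -0.28985785, -0.92846521]), 'moment': array([ 0.03806721, -0.0540972 , -0.01044528]), 'grasp_force': 0.0, 'opening': 1.0010823266339404}
scene {'fx': 608.066312532947, 'fy': 608.066312532947, 'cx': 313.22414562615444, 'cy': 234.8797201678117, 'distortion': array([-0.05614789,  0.        ,  0.        ,  0.        ,  0.        ]), 'eye': array([-170.86198528,  810.21006544,  540.61051027]), 'orientation': array([
[... 263 characters left out ...]
y([-0.01746099,  0.        ,  0.        ,  0.        ,  0.        ]), 'eye': array([143.64479413, 566.77735031, 696.42528686]), 'orientation': array([[-0.81132796, -0.41038541,  0.4163301 ],
       [-0.58421271,  0.54356151, -0.60269097],
       [ 0.02103456, -0.73220537, -0.68075902]])}
{'fx': 390.9638015828239, 'fy': 390.9638015828239, 'cx': 316.1163694153356, 'cy': 239.38711425309967, 'distortion': array([-0.06958652,  0.        ,  0.        ,  0.        ,  0.        ]), 'eye': array([ 295.6049683 , -441.29328577,  371.98739392]), 'orientation': array([[ 0.43120575, -0.86126477, -0.26885793],
       [-0.9022509 , -0.41234672, -0.12614871],
       [-0.00221525,  0.29697336, -0.95488319]])}
```

View pics/scene0.png

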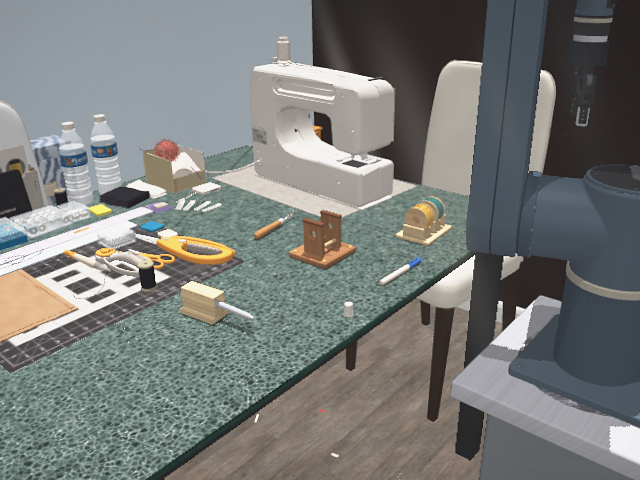

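View pics/side0.png

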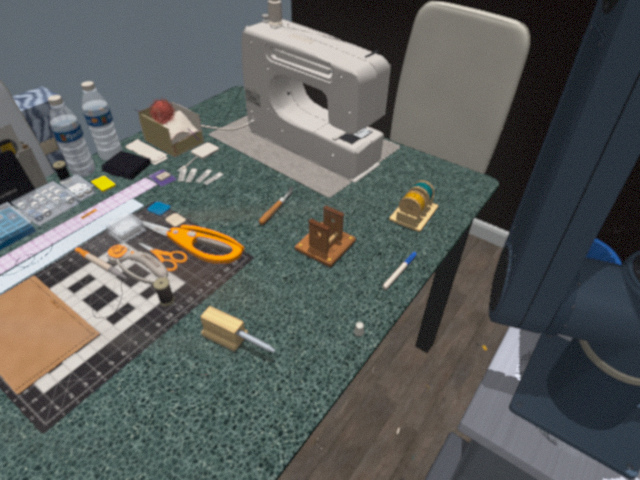

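Scene: stand about (323,245), cradle (424,228), sleeve (203,302) with the rod tip at (252,318). Side: stand (325,240), cradle (414,210), sleeve (222,328), tip (272,349). I'll work out coarse positions next.

```bash
cat > h.py <<'E'
from plant import bot
import numpy as np, cv2, pickle
from scipy.optimize import least_squares
def KD(c): return np.array([[c['fx'],0,c['cx']],[0,c['fy'],c['cy']],[0,0,1.]]),np.array(c['distortion'])
def ray(c,px,z):
    K,D=KD(c); u=cv2.undistortPoints(np.array([[px]],float),K,D)[0,0]
    d=np.array(c['orientation'])@[u[0],u[1],1]; e=np.array(c['eye']); return e+d*(z-e[2])/d[2]
def proj(c,P):
    K,D=KD(c); R=np.array(c['orientation']).T
    return cv2.projectPoints(np.array(P,float).reshape(-1,3),cv2.Rodrigues(R)[0],-R@np.array(c['eye']),K,D)[0].reshape(-1,2)
def snap(n,name):
    c=bot.calibration(n); im=bot.snapshot(n)[:,:,::-1].copy()
    pickle.dump(c,open(f'pics/{name}.pkl','wb')); cv2.imwrite(f'pics/{name}.png',im); return c,im
def load(name): return pickle.load(open(f'pics/{name}.pkl','rb'))
def pose(x,z=0):
    a=np.radians(x[2]); return lambda P:(np.array(P,float)@np.array([[np.cos(a),np.sin(a),0],[-np.sin(a),np.cos(a),0],[0,0,1]]))+[x[0],x[1],z]
def fit(obs,x0):
    # obs: list of (cam,[(local xyz),...],[(px),...]); x = X,Y,yaw deg
    f=lambda x:np.concatenate([(proj(c,pose(x)(P))-np.array(p)).ravel() for c,P,p in obs])
    r=least_squares(f,x0,x_scale=[10,10,5],loss='soft_l1'); return r.x,f(r.x).reshape(-1,2).round(1)
E
python3 - <<'E'
from h import *
for n,pts in(("scene",[(323,250,0),(424,232,0),(203,312,0),(252,318,31),(200,292,47),(348,316,0),(400,272,0),(147,288,0)]),("side",[(325,247,0),(414,215,0),(222,338,0),(272,349,31),(222,325,47),(359,332,0),(399,270,0),(164,300,0)])):
    c=bot.calibration(n)
    for p in pts: print(n,p,ray(c,p[:2],p[2]).round())
E
```

```text
scene (323, 250, 0) [566. -56.   0.]
scene (424, 232, 0) [ 452. -265.    0.]
scene (203, 312, 0) [568. 262.   0.]
scene (252, 318, 31) [451. 256.  31.]
scene (200, 292, 47) [558. 272.  47.]
scene (348, 316, 0) [367. 115.   0.]
scene (400, 272, 0) [388. -73.   0.]
scene (147, 288, 0) [716. 273.   0.]
side (325, 247, 0) [558. -39.   0.]
side (414, 215, 0) [ 451. -260.    0.]
side (222, 338, 0) [568. 271.   0.]
side (272, 349, 31) [464. 249.  31.]
side (222, 325, 47) [558. 271.  47.]
side (359, 332, 0) [374. 110.   0.]
side (399, 270, 0) [391. -76.   0.]
side (164, 300, 0) [723. 275.   0.]
```

Emit:
servo_tool(
  steps=[
    [-1,[0.84,-0.27,0.08],[0,0,0]],
    [-1,[0.84,-0.27,0.08],[0,0,0]],
    [-1,[0.84,-0.27,0.08],[0,0,0]],
    [-1,[0.84,-0.27,0.08],[0,0,0]],
    [-1,[0.84,-0.27,0.08],[0,0,0]],
    [-1,[0.84,-0.27,0.08],[0,0,0]],
    [-1,[0.84,-0.27,0.08],[0,0,0]],
    [-1,[0,0,0],[0,0,0]],
    [-1,[0,0,0],[0,0,0]],
    [-1,[0,0,0],[0,0,0]],
  ],
)

```text
clock: 1.1
position: [450.3, -262.1, 203.1]
orientation: [[0.903, 0.431, -0.001], [0.431, -0.903, -0.0], [-0.001, -0.0, -1.0]]
wrist_force: [1.2, -0.7, 0.1]
opening: 0.998
grasp_force: 0.0
```

```bash
python3 - <<'E'
from h import *
s=bot.sense();print(s['clock'],s['position'].round(1),s['joint_pos'].round(1))
snap("wrist","w1")
E
```

```text
1.1 [ 450.3 -262.1  203.1] [-37.6   1.9   1.6  89.7  -0.  116.9]
```

View pics/w1.png

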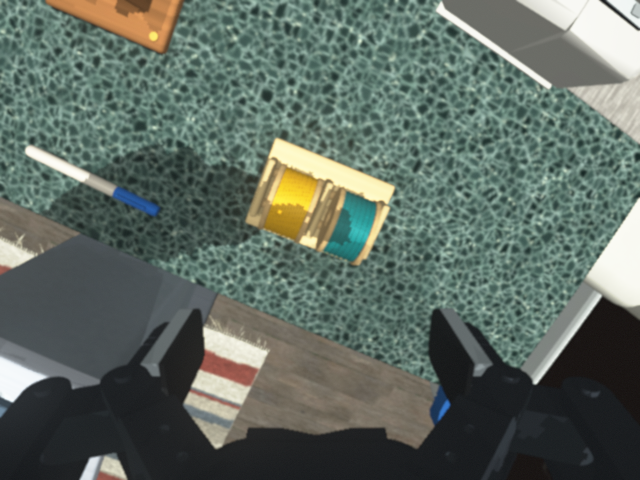

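Cradle corners at (278,139), (394,186), (360,263), (247,221). Yellow reel near (293,203), teal near (353,226). Now over the stand.

Emit:
servo_tool(
  steps=[
    [-1,[0.62,-0.49,0],[0,0,0]],
    [-1,[0.62,-0.49,0],[0,0,0]],
    [-1,[0.62,-0.49,0],[0,0,0]],
    [-1,[0.62,-0.49,0],[0,0,0]],
    [-1,[0.62,-0.49,0],[0,0,0]],
    [-1,[0.62,-0.49,0],[0,0,0]],
    [-1,[0,0,0],[0,0,0]],
    [-1,[0,0,0],[0,0,0]],
    [-1,[0,0,0],[0,0,0]],
    [-1,[0,0,0],[0,0,0]],
  ],
)

```text
clock: 2.15
position: [554.9, -50.5, 203.4]
orientation: [[0.903, 0.429, -0.0], [0.429, -0.903, -0.0], [-0.0, 0.0, -1.0]]
wrist_force: [-0.5, 0.3, 0.0]
opening: 1.001
grasp_force: 0.0
```

```bash
python3 - <<'E'
from h import *
s=bot.sense();print(s['clock'],s['position'].round(1),s['joint_pos'].round(1))
c,im=snap("wrist","w2")
cr=im[60:360,120:520]; cv2.imwrite('pics/w2c.png',cv2.resize(cr,None,fx=2,fy=2,interpolation=cv2.INTER_CUBIC))
c=load('w1')
obs=[(c,[(-40,56,3),(-40,-56,3),(40,-56,3),(40,56,3)],[(247,221),(360,263),(394,186),(278,139)])]
print(fit(obs,[450,-262,0]))
im=cv2.imread('pics/w1.png');hsv=cv2.cvtColor(im,cv2.COLOR_BGR2HSV)
for lo,hi in(((20,150,80),(30,255,255)),((80,120,40),(95,255,255))):
    m=cv2.inRange(hsv,lo,hi);m[:120]=0;m[280:]=0;m[:,:230]=0;m[:,410:]=0
    y,x=np.nonzero(m);r=cv2.minAreaRect(np.c_[x,y].astype(np.float32));print(len(x),x.mean(),y.mean(),r, ray(c,r[0],64))
E
```

```text
2.15 [554.9 -50.5 203.4] [-12.1   7.3   7.4  90.1  -0.  142.5]
(array([ 455.04642256, -265.13554941,    3.66190458]), array([[-0.4,  0.5],
       [ 0. ,  1.7],
       [ 2.5, -0.2],
       [-0.8, -1.9]]))
2285 290.53216630196937 203.1816192560175 ((290.6778564453125, 203.33763122558594), (35.96969985961914, 64.90341186523438), 21.037511825561523) [ 457.48959271 -238.94596803   64.        ]
1942 351.8089598352214 227.63903192584965 ((351.9310607910156, 227.6724090576172), (34.16794967651367, 61.46516799926758), 21.801406860351562) [ 460.32651452 -287.80983637   64.        ]
```

View pics/w2c.png

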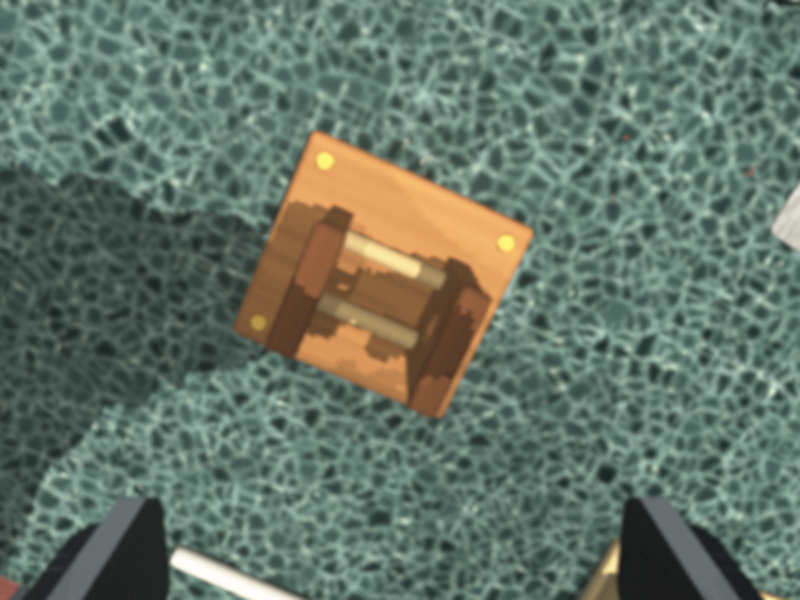

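```bash
python3 - <<'E'
from h import *
c=load('w2'); f=lambda p:(p[0]/2+120,p[1]/2+60)
P=[(48,52,12),(48,-52,12),(-48,52,12),(-48,-52,12)]
p=[f(q) for q in((315,131),(533,233),(236,328),(440,418))]
print(fit([(c,P,p)],[560,-50,0])); x,_=fit([(c,P[:3],p[:3])],[560,-50,0]);print(x)
# bars (z=31) ends at cheeks' inner faces, and screws symmetric check
for q,z in(((325,160),12),((506,243),12),((258,322),12),((350,243),31),((440,277),31),((328,306),31),((412,338),31)):
    w=ray(c,f(q),z); a=np.radians(x[2]);d=w[:2]-x[:2];print(q,(np.cos(a)*d[0]+np.sin(a)*d[1]).round(1),(-np.sin(a)*d[0]+np.cos(a)*d[1]).round(1))
# side/scene reprojection check of corners
E
```

```text
(array([ 5.60002489e+02, -4.36368578e+01,  4.82958160e-01]), array([[-0.2, -2.7],
       [ 2.8, -0.4],
       [-3.6,  1.1],
       [ 0.2,  2.2]]))
[559.39294964 -44.6872137    1.05398666]
(325, 160) 38.2 43.3
(506, 243) 38.2 -40.8
(258, 322) -38.1 43.1
(350, 243) 13.8 20.3
(440, 277) 16.1 -18.7
(328, 306) -13.9 18.2
(412, 338) -12.1 -19.2
```

```bash
cat >> h.py <<'E'
from scipy.spatial.transform import Rotation as Ro
def tool(yaw,pitch=0):
    # tool down, tool y at world angle yaw (deg); pitch about tool y
    a=np.radians(yaw); y=np.array([np.cos(a),np.sin(a),0]); z=np.array([0,0,-1.]); R=np.c_[np.cross(y,z),y,z]
    return R@Ro.from_euler('y',pitch,degrees=True).as_matrix()
def rows(p,R,n):
    s=bot.sense(); R0=s['orientation']; d=R0.T@(np.array(p)-s['position']); w=Ro.from_matrix(R0.T@R).as_rotvec()/n
    Rk=Ro.from_rotvec(w).as_matrix(); S=sum(np.linalg.matrix_power(Rk,k) for k in range(n))
    t=np.linalg.solve(S,d); print(n,'rows shift',(t/50).round(3),'|t|',np.linalg.norm(t).round(1),'turn',(np.degrees(w)/180).round(4),'deg',np.degrees(np.linalg.norm(w)).round(2))
E
python3 -c "
from h import *
rows([453.7,-239.8,115],tool(3.5),9)"
```

```text
9 rows shift [-0.503  0.055  0.197] |t| 27.2 turn [ 0.     0.    -0.042] deg 7.57
```

Emit:
servo_tool(
  steps=[
    [-1,[-0.503,0.055,0.197],[0,0,-0.042]],
    [-1,[-0.503,0.055,0.197],[0,0,-0.042]],
    [-1,[-0.503,0.055,0.197],[0,0,-0.042]],
    [-1,[-0.503,0.055,0.197],[0,0,-0.042]],
    [-1,[-0.503,0.055,0.197],[0,0,-0.042]],
    [-1,[-0.503,0.055,0.197],[0,0,-0.042]],
    [-1,[-0.503,0.055,0.197],[0,0,-0.042]],
    [-1,[-0.503,0.055,0.197],[0,0,-0.042]],
    [-1,[-0.503,0.055,0.197],[0,0,-0.042]],
    [-1,[0,0,0],[0,0,0]],
  ],
)

```text
clock: 3.2
position: [453.0, -241.3, 113.1]
orientation: [[-0.059, 0.998, -0.002], [0.998, 0.059, -0.0], [0.0, -0.002, -1.0]]
wrist_force: [-0.2, 0.7, -0.1]
opening: 1.001
grasp_force: 0.0
```

```bash
python3 - <<'E'
from h import *
s=bot.sense();print(s['clock'],s['position'].round(1),s['joint_pos'].round(1))
c,im=snap("wrist","w3")
print(proj(c,[(453.7,-239.8,72),(453.7,-239.8,70.5)]))
E
```

```text
3.2 [ 453.  -241.3  113.1] [-35.5   1.5  -9.1  79.5  -0.1  51.1]
[[316.38157603 271.52476879]
 [316.38403059 270.41274023]]
```

View pics/w3.png

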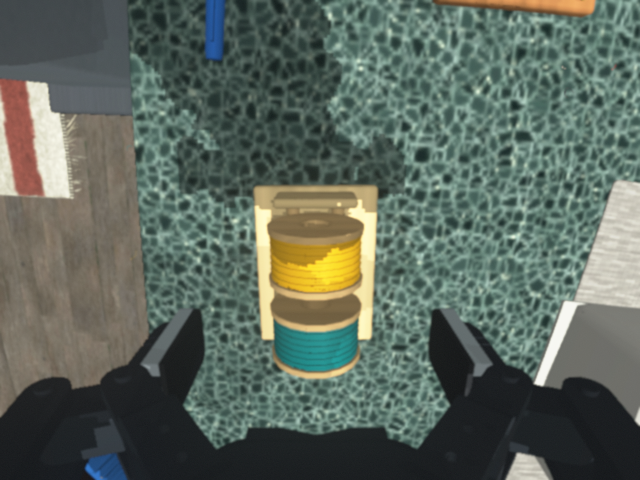

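```bash
python3 - <<'E'
from h import *
c=load('w3')
T=pose([453.7,-239.8,3.5])
print(proj(c,T([(0,17,72),(0,13,72),(0,13,70.5),(0,-13,70.5),(0,-13,72),(0,-17,72)])).round(1))
im=cv2.imread('pics/w3.png'); 
for r in range(210,304,2): print(r,im[r,312:320].mean(0).round().astype(int),end=' ')
p=[454,-240]
print()
rows([453.7,-239.8,28],tool(3.5),6)
E
```

```text
[[316.3 239.2]
 [316.3 247. ]
 [316.3 246. ]
 [316.4 293.8]
 [316.4 295.1]
 [316.4 302.1]]
210 [115 161 182] 212 [ 86 122 140] 214 [ 71 102 120] 216 [ 73 106 125] 218 [ 74 107 127] 220 [ 88 130 154] 222 [ 95 139 166] 224 [ 80 117 139] 226 [ 75 109 130] 228 [ 72 106 125] 230 [ 68 100 119] 232 [ 68 100 120] 234 [ 70 102 122] 236 [ 70 103 122] 238 [ 90 134 160] 240 [ 99 146 173] 242 [ 99 145 173] 244 [ 86 147 180] 246 [ 38 146 189] 248 [ 33 137 178] 250 [ 34 143 187] 252 [ 35 145 188] 254 [ 34 144 187] 256 [ 33 137 178] 258 [ 34 144 188] 260 [ 40 168 215] 262 [ 41 188 226] 264 [ 47 204 243] 266 [ 48 227 253] 268 [ 51 229 253] 270 [ 46 221 251] 272 [ 48 222 251] 274 [ 48 222 251] 276 [ 48 217 249] 278 [ 39 182 230] 280 [ 44 202 244] 282 [ 43 198 241] 284 [ 41 192 238] 286 [ 44 191 236] 288 [ 42 201 243] 290 [ 45 200 243] 292 [ 73 152 192] 294 [128 188 222] 296 [142 208 236] 298 [140 206 235] 300 [101 149 177] 302 [ 76 111 132] 
6 rows shift [0.    0.002 0.286] |t| 14.3 turn [-0.0001 -0.0001 -0.0002] deg 0.04
```

Emit:
servo_tool(
  steps=[
    [-1,[0.003,0.002,0.25],[0,0,0]],
    [-1,[0.003,0.002,0.25],[0,0,0]],
    [-1,[0.003,0.002,0.25],[0,0,0]],
    [-1,[0.003,0.002,0.25],[0,0,0]],
    [-1,[0.003,0.002,0.25],[0,0,0]],
    [-1,[0.003,0.002,0.25],[0,0,0]],
    [-1,[0,0,0.22],[0,0,0]],
    [-1,[0,0,0],[0,0,0]],
    [0.3,[0,0,0],[0,0,0]],
    [0.3,[0,0,0],[0,0,0]],
  ],
  grip_force=30,
)

```text
clock: 4.25
position: [455.7, -237.9, 29.4]
orientation: [[-0.062, 0.998, 0.001], [0.998, 0.062, -0.001], [-0.001, 0.001, -1.0]]
wrist_force: [-0.6, -0.3, 0.5]
opening: 0.692
grasp_force: 0.0
```

Emit:
servo_tool(
  steps=[
    [1,[0,0,0],[0,0,0]],
    [1,[0,0,0],[0,0,0]],
    [1,[0,0,0],[0,0,0]],
    [1,[0,0,0],[0,0,0]],
    [1,[0,0,-0.1],[0,0,0]],
    [1,[0,0,-0.3],[0,0,0]],
    [1,[0,0,-0.4],[0,0,0]],
    [1,[0,0,-0.4],[0,0,0]],
    [1,[0,0,-0.4],[0,0,0]],
    [1,[0,0,-0.4],[0,0,0]],
  ],
  grip_force=30,
)

```text
clock: 5.25
position: [455.8, -237.7, 130.3]
orientation: [[-0.063, 0.998, 0.002], [0.998, 0.063, -0.001], [-0.001, 0.002, -1.0]]
wrist_force: [-0.3, -0.3, -0.7]
opening: 0.591
grasp_force: 31.4
```

```bash
python3 - <<'E'
from h import *
s=bot.sense();print(s['clock'],s['position'].round(1),s['opening'],s['grasp_force'])
rows([559.5,-43.6,140],tool(1),6)
E
```

```text
5.25 [ 455.8 -237.7  130.3] 0.5911098479495004 31.374730660318164
6 rows shift [ 0.631  0.374 -0.032] |t| 36.7 turn [0.0001 0.     0.0024] deg 0.43
```

Emit:
servo_tool(
  steps=[
    [1,[0.631,0.374,-0.03],[0,0,0.0024]],
    [1,[0.631,0.374,-0.03],[0,0,0.0024]],
    [1,[0.631,0.374,-0.03],[0,0,0.0024]],
    [1,[0.631,0.374,-0.03],[0,0,0.0024]],
    [1,[0.631,0.374,-0.03],[0,0,0.0024]],
    [1,[0.631,0.374,-0.03],[0,0,0.0024]],
    [1,[0,0,0],[0,0,0]],
    [1,[0,0,0],[0,0,0]],
    [1,[0,0,0],[0,0,0]],
    [1,[0,0,0],[0,0,0]],
  ],
)

```text
clock: 6.25
position: [558.7, -44.5, 137.8]
orientation: [[-0.016, 1.0, 0.0], [1.0, 0.016, -0.0], [-0.0, 0.0, -1.0]]
wrist_force: [0.0, -0.2, -1.5]
opening: 0.59
grasp_force: 31.5
```

```bash
python3 - <<'E'
from h import *
s=bot.sense();print(s['clock'],s['position'].round(1),s['opening'],s['grasp_force'])
c,im=snap("wrist","w4")
T=pose([559.5,-43.6,1.0])
P=[(a,b,12) for a,b in((48,52),(48,-52),(-48,52),(-48,-52))]+[(a,b,83) for b in(32,-32) for a in(25,-25)]
for q in proj(c,T(P)): cv2.circle(im,tuple(int(round(v)) for v in q),3,(255,0,255),1)
cv2.imwrite('pics/w4c.png',cv2.resize(im[100:400,170:470],(600,600)))
rows([559.5,-43.6,50],tool(1),6)
E
```

```text
6.25 [558.7 -44.5 137.8] 0.5898365926959793 31.51506709968089
6 rows shift [0.003 0.003 0.293] |t| 14.6 turn [ 0.      0.     -0.0001] deg 0.02
```

View pics/w4c.png

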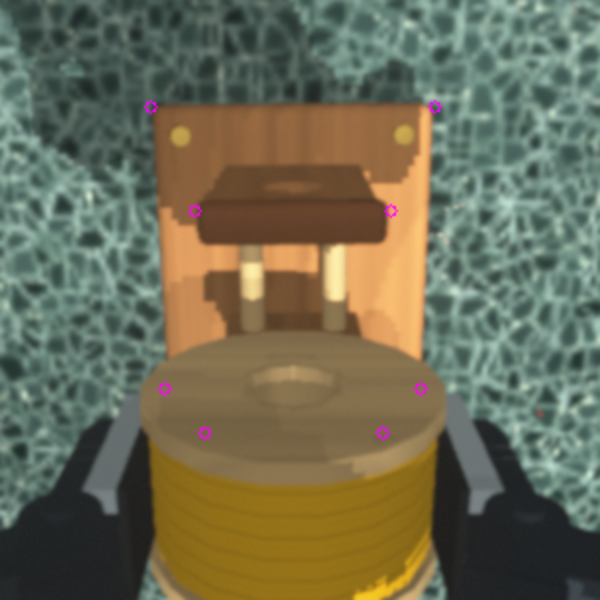

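```bash
python3 - <<'E'
from h import *
c=load('w4');s=bot.sense();p=s['position'];print(p)
T=pose([559.3,-43.6,1.0],p[2]+15.6)
for y in(15,17,19):
  q=proj(c,T([(0,y,0),(8,y,0),(0,y,8),(0,y,27),(0,y-4,27),(27,y,0),(-27,y,0)]));print(y,((q-[170,100])*2).round())
E
```

```text
[558.66030771 -44.52307643 137.7661717 ]
15 [[291. 388.]
 [337. 388.]
 [291. 408.]
 [291. 468.]
 [291. 492.]
 [444. 387.]
 [139. 388.]]
17 [[291. 378.]
 [337. 378.]
 [291. 398.]
 [291. 456.]
 [291. 480.]
 [444. 377.]
 [139. 378.]]
19 [[291. 367.]
 [337. 367.]
 [291. 387.]
 [291. 444.]
 [291. 468.]
 [445. 367.]
 [138. 367.]]
```

Emit:
servo_tool(
  steps=[
    [1,[0.01,0.005,0.3],[0,0,0]],
    [1,[0.01,0.005,0.35],[0,0,0]],
    [1,[0.01,0,0.35],[0,0,0]],
    [1,[0,0,0.35],[0,0,0]],
    [1,[0,0,0.3],[0,0,0]],
    [1,[0,0,0.15],[0,0,0]],
    [1,[0,0,0.06],[0,0,0]],
    [1,[0,0,0.04],[0,0,0]],
    [1,[0,0,0.02],[0,0,0]],
    [1,[0,0,0],[0,0,0]],
  ],
)

```text
clock: 7.3
position: [560.1, -42.1, 42.5]
orientation: [[-0.017, 1.0, 0.002], [1.0, 0.017, -0.0], [-0.0, 0.001, -1.0]]
wrist_force: [0.2, -0.2, 0.1]
opening: 0.588
grasp_force: 31.5
```

Emit:
servo_tool(
  steps=[
    [1,[0,0,0.02],[0,0,0]],
    [1,[0,0,0],[0,0,0]],
    [-0.5,[0,0,0],[0,0,0]],
    [-0.5,[0,0,0],[0,0,0]],
    [-0.8,[0,0,0],[0,0,0]],
    [-0.8,[0,0,0],[0,0,0]],
    [-0.8,[0,0,-0.3],[0,0,0]],
    [-0.8,[0,0,-0.6],[0,0,0]],
    [-0.8,[0,0,-0.8],[0,0,0]],
    [-0.8,[0,0,-0.8],[0,0,0]],
  ],
)

```text
clock: 8.3
position: [559.0, -41.9, 167.7]
orientation: [[-0.017, 1.0, -0.0], [1.0, 0.017, 0.0], [0.0, -0.0, -1.0]]
wrist_force: [0.4, 0.0, 0.3]
opening: 0.902
grasp_force: 0.0
```

```bash
python3 - <<'E'
from h import *
s=bot.sense();print(s['clock'],s['position'].round(1),s['opening'],s['joint_pos'].round(1))
rows([500,255,220],tool(98),10)
E
```

```text
8.3 [559.  -41.9 167.7] 0.9016054077461727 [-11.1   7.8   3.8  86.1  -0.   77.9]
10 rows shift [ 0.571  0.376 -0.105] |t| 34.6 turn [-0.     -0.     -0.0539] deg 9.7
```

```bash
python3 - <<'E'
from h import *
rows([505,255,190],tool(81),10)
E
```

```text
10 rows shift [ 0.585  0.294 -0.045] |t| 32.8 turn [-0.     -0.     -0.0445] deg 8.0
```

Emit:
servo_tool(
  steps=[
    [-0.8,[0.585,0.294,-0.045],[0,0,-0.0445]],
    [-0.8,[0.585,0.294,-0.045],[0,0,-0.0445]],
    [-0.8,[0.585,0.294,-0.045],[0,0,-0.0445]],
    [-0.8,[0.585,0.294,-0.045],[0,0,-0.0445]],
    [-0.8,[0.585,0.294,-0.045],[0,0,-0.0445]],
    [-0.8,[0.585,0.294,-0.045],[0,0,-0.0445]],
    [-0.8,[0.585,0.294,-0.045],[0,0,-0.0445]],
    [-0.8,[0.585,0.294,-0.045],[0,0,-0.0445]],
    [-0.8,[0.585,0.294,-0.045],[0,0,-0.0445]],
    [-0.8,[0.585,0.294,-0.045],[0,0,-0.0445]],
  ],
)

```text
clock: 9.3
position: [504.9, 256.0, 189.5]
orientation: [[-0.989, 0.149, 0.002], [0.149, 0.989, 0.001], [-0.001, 0.001, -1.0]]
wrist_force: [0.1, -0.4, 0.8]
opening: 0.903
grasp_force: 0.0
```

```bash
python3 - <<'E'
from h import *
bot.snapshot("scene");bot.snapshot("scene")
s=bot.sense();print(s['clock'],s['position'].round(1),s['joint_pos'].round(1))
c,im=snap("wrist","w5")
# side crop of the stand for checking the reel
d=bot.snapshot("side")[:,:,::-1][195:270,285:365]
big=np.zeros((480,800,3),np.uint8); big[:480,:480]=cv2.resize(im[60:380,160:480],(480,480),interpolation=cv2.INTER_CUBIC); big[:300,480:]=cv2.resize(d,(320,300)); cv2.imwrite('pics/w5c.png',big)
E
```

```text
9.4 [503.  257.6 190.3] [20.3  8.3  7.  88.6  0.1 28.8]
```

View pics/w5c.png

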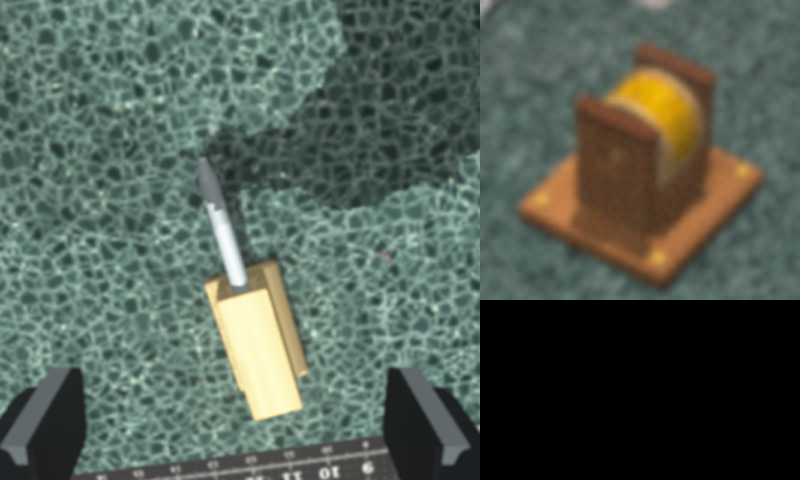

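Reel sits between the cheeks (right). Left: rod tip at crop (203,158), shaft enters sleeve at (240,287), sleeve back edge (257,419)–(302,407).

```bash
python3 - <<'E'
from h import *
c=load('w5'); f=lambda p:(p[0]/1.5+160,p[1]/1.5+60)
t=ray(c,f((203,158)),31);m=ray(c,f((239,285)),31);d=t-m
print(t.round(1),m.round(1),np.linalg.norm(d),np.degrees(np.arctan2(d[1],d[0])))
for a in((219,302),(268,290),(257,419),(302,407)): print(ray(c,f(a),47).round(1))
rows([458,252,100],tool(99),8)
E
```

```text
[460.6 247.8  31. ] [530.9 256.   31. ] 70.76280598801705 -173.39780850075778
[533.1 245.   47. ]
[530.4 271.   47. ]
[604.9 255.   47. ]
[601.2 280.6  47. ]
8 rows shift [ 0.119 -0.01   0.224] |t| 12.7 turn [ 0.      0.0001 -0.0124] deg 2.24
```

```bash
python3 - <<'E'
from h import *
print(bot.sense()['position'])
rows([514,254,14],tool(97.3),8)
E
```

```text
[505.28321577 255.2570073  189.57808189]
8 rows shift [-0.021 -0.003  0.439] |t| 22.0 turn [ 0.      0.0001 -0.0112] deg 2.02
```

Emit:
servo_tool(
  steps=[
    [-0.8,[-0.021,-0.003,0.44],[0,0,-0.0112]],
    [-0.8,[-0.021,-0.003,0.44],[0,0,-0.0112]],
    [-0.8,[-0.021,-0.003,0.44],[0,0,-0.0112]],
    [-0.8,[-0.021,-0.003,0.44],[0,0,-0.0112]],
    [-0.8,[-0.021,-0.003,0.44],[0,0,-0.0112]],
    [-0.8,[-0.021,-0.003,0.44],[0,0,-0.0112]],
    [-0.8,[-0.021,-0.003,0.44],[0,0,-0.0112]],
    [-0.8,[-0.021,-0.003,0.44],[0,0,-0.0112]],
    [-0.8,[0,0,0],[0,0,0]],
    [0.4,[0,0,0],[0,0,0]],
  ],
  grip_force=40,
)

```text
clock: 10.5
position: [513.9, 252.3, 12.2]
orientation: [[-0.992, -0.123, -0.001], [-0.123, 0.992, -0.001], [0.001, -0.0, -1.0]]
wrist_force: [0.5, 0.9, 0.4]
opening: 0.745
grasp_force: 0.0
```

Emit:
servo_tool(
  steps=[
    [0.4,[0,0,0],[0,0,0]],
    [0.4,[0,0,0],[0,0,0]],
    [1,[0,0,0],[0,0,0]],
    [1,[0,0,0],[0,0,0]],
    [1,[0,0,0],[0,0,0]],
    [1,[0,0,0],[0,0,0]],
    [1,[0,0,0],[0,0,0]],
    [1,[0,0,0],[0,0,0]],
    [1,[0,0,0],[0,0,0]],
    [1,[0,0,0],[0,0,0]],
  ],
)

```text
clock: 11.5
position: [514.2, 253.5, 12.9]
orientation: [[-0.992, -0.126, 0.001], [-0.126, 0.992, 0.001], [-0.002, 0.0, -1.0]]
wrist_force: [-0.6, 0.2, 5.1]
opening: 0.1
grasp_force: 39.2
```

Emit:
servo_tool(
  steps=[
    [1,[0.1,0,0],[0,0,0]],
    [1,[0.2,0,0],[0,0,0]],
    [1,[0.25,0,0],[0,0,0]],
    [1,[0.25,0,0],[0,0,0]],
    [1,[0.25,0,0],[0,0,0]],
    [1,[0.25,0,0],[0,0,0]],
    [1,[0.25,0,0],[0,0,0]],
    [1,[0.25,0,0],[0,0,0]],
    [1,[0,0,0],[0,0,0]],
    [1,[0,0,0],[0,0,0]],
  ],
)

```text
clock: 12.5
position: [422.7, 241.4, 10.9]
orientation: [[-0.992, -0.126, -0.002], [-0.126, 0.992, -0.001], [0.003, -0.001, -1.0]]
wrist_force: [0.6, 0.3, -1.0]
opening: 0.097
grasp_force: 38.9
```

```bash
python3 - <<'E'
from h import *
s=bot.sense();print(s['clock'],s['position'].round(1),s['wrist_force'].round(1),s['opening'],s['joint_pos'].round(1))
snap("wrist","w6")
rows([520,130,60],tool(178),10)
E
```

```text
12.5 [422.7 241.4  10.9] [ 0.6  0.3 -1. ] 0.09711640350487555 [ 21.8   1.4 -21.2  67.6  -0.   14.6]
10 rows shift [ 0.015 -0.32  -0.097] |t| 16.8 turn [ 0.     -0.     -0.0449] deg 8.08
```

View pics/w6.png

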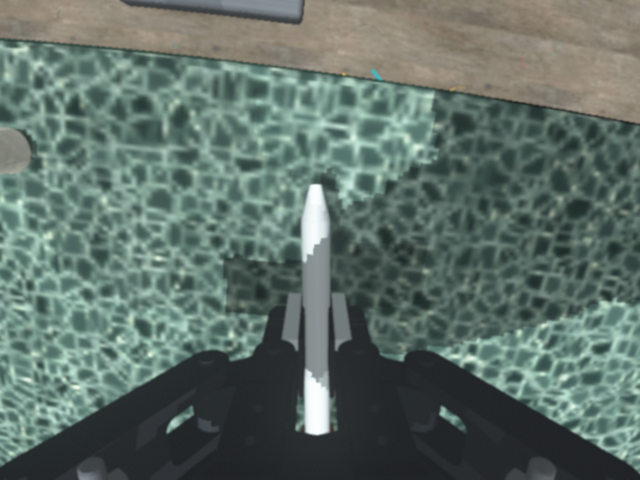

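Rod is drawn, straight along the tool, tip at (316,185). It sits 19 mm up the fingers, so it can't be laid down gently. I'll slide it back in and regrip it at the fingertips.

Emit:
servo_tool(
  steps=[
    [1,[-0.1,0,0],[0,0,0]],
    [1,[-0.25,0,0],[0,0,0]],
    [1,[-0.25,0,0],[0,0,0]],
    [1,[-0.25,0,0],[0,0,0]],
    [1,[-0.25,0,0],[0,0,0]],
    [1,[-0.25,0,0],[0,0,0]],
    [1,[-0.25,0,0],[0,0,0]],
    [1,[-0.1,0,0],[0,0,0]],
    [1,[0,0,0],[0,0,0]],
    [0.4,[0,0,0],[0,0,0]],
  ],
)

```text
clock: 13.55
position: [508.9, 252.6, 12.2]
orientation: [[-0.992, -0.125, 0.0], [-0.125, 0.992, -0.0], [-0.0, -0.0, -1.0]]
wrist_force: [-0.3, 1.4, 0.6]
opening: 0.253
grasp_force: 0.0
```

Emit:
servo_tool(
  steps=[
    [0.4,[0,0,0],[0,0,0]],
    [0.4,[0,0,0],[0,0,0]],
    [0.4,[0,0,-0.13],[0,0,0]],
    [0.4,[0,0,-0.13],[0,0,0]],
    [1,[0,0,0],[0,0,0]],
    [1,[0,0,0],[0,0,0]],
    [1,[0,0,0],[0,0,0]],
    [1,[0,0,0],[0,0,0]],
    [1,[0,0,0],[0,0,0]],
    [1,[0,0,0],[0,0,0]],
  ],
)

```text
clock: 14.55
position: [509.6, 252.9, 26.1]
orientation: [[-0.992, -0.126, 0.002], [-0.126, 0.992, 0.001], [-0.002, 0.0, -1.0]]
wrist_force: [-0.2, 0.9, 5.5]
opening: 0.086
grasp_force: 39.3
```

Emit:
servo_tool(
  steps=[
    [1,[0.1,0,0],[0,0,0]],
    [1,[0.2,0,0],[0,0,0]],
    [1,[0.25,0,0],[0,0,0]],
    [1,[0.25,0,0],[0,0,0]],
    [1,[0.25,0,0],[0,0,0]],
    [1,[0.25,0,0],[0,0,0]],
    [1,[0.25,0,0],[0,0,0]],
    [1,[0.25,0,0],[0,0,0]],
    [1,[0,0,-0.4],[0,0,0]],
    [1,[0,0,-0.6],[0,0,0]],
  ],
)

```text
clock: 15.55
position: [413.7, 239.4, 71.0]
orientation: [[-0.992, -0.126, -0.011], [-0.126, 0.992, -0.004], [0.011, -0.003, -1.0]]
wrist_force: [0.1, 0.7, -0.9]
opening: 0.085
grasp_force: 39.0
```

```bash
python3 - <<'E'
from h import *
s=bot.sense();print(s['clock'],s['position'].round(1),s['wrist_force'].round(1),s['opening'],s['joint_pos'].round(1))
c,im=snap("wrist","w7");cv2.imwrite('pics/w7c.png',im[150:450,220:420])
rows([520,130,80],tool(181),10)
E
```

```text
15.55 [413.7 239.4  71. ] [ 0.1  0.7 -0.9] 0.08491342549579728 [ 22.   -2.  -17.4  75.2   0.   14.8]
10 rows shift [ 0.015 -0.329 -0.004] |t| 16.5 turn [ 0.      0.     -0.0465] deg 8.38
```

View pics/w7c.png

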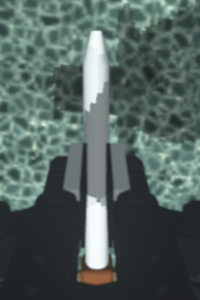

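The rod is held at the fingertips: tip at full-image (315,180), shoulder at (316,418).

```bash
python3 - <<'E'
from h import *
c=load('w7'); s=bot.sense(); R=s['orientation'];p=s['position']
a,b=np.array((315.,180)),np.array((316.,418))
def pts(x): # tool frame: axis passes z=-h at x=0; shoulder at x=-u
    u,th=x; d=np.array([np.cos(th),0,np.sin(th)]); o=np.array([0,0,-6.]); sh=o-u*d; return [p+R@(sh+100*d),p+R@sh]
r=least_squares(lambda x:(proj(c,pts(x))-[a,b])[:,1],[50,0]);print(r.x[0],np.degrees(r.x[1]),proj(c,pts(r.x)),np.array(pts(r.x)))
E
```

```text
38.65753798516832 -4.390209864127692 [[322.17450844 180.        ]
 [320.79465482 418.        ]] [[357.72866149 233.64285903  88.91988368]
 [456.64248318 246.2169207   81.30746942]]
```

Emit:
servo_tool(
  steps=[
    [1,[0.015,-0.329,-0.005],[0,0,-0.0465]],
    [1,[0.015,-0.329,-0.005],[0,0,-0.0465]],
    [1,[0.015,-0.329,-0.005],[0,0,-0.0465]],
    [1,[0.015,-0.329,-0.005],[0,0,-0.0465]],
    [1,[0.015,-0.329,-0.005],[0,0,-0.0465]],
    [1,[0.015,-0.329,-0.005],[0,0,-0.0465]],
    [1,[0.015,-0.329,-0.005],[0,0,-0.0465]],
    [1,[0.015,-0.329,-0.005],[0,0,-0.0465]],
    [1,[0.015,-0.329,-0.005],[0,0,-0.0465]],
    [1,[0.015,-0.329,-0.005],[0,0,-0.0465]],
  ],
)

```text
clock: 16.6
position: [518.6, 129.3, 75.6]
orientation: [[0.022, -1.0, -0.005], [-1.0, -0.022, -0.001], [0.0, 0.005, -1.0]]
wrist_force: [-0.5, 0.4, -0.5]
opening: 0.09
grasp_force: 39.1
```

Emit:
servo_tool(
  steps=[
    [1,[0,0,0.3],[0,0,0]],
    [1,[0,0,0.3],[0,0,0]],
    [1,[0,0,0.3],[0,0,0]],
    [1,[0,0,0.2],[0,0,0]],
    [1,[0,0,0.1],[0,0,0]],
    [1,[0,0,0],[0,0,0]],
    [1,[0,0,0],[0,0,0]],
    [1,[0,0,0],[0,0,0]],
    [1,[0,0,0],[0,0,0]],
    [1,[0,0,0],[0,0,0]],
  ],
)

```text
clock: 17.6
position: [521.2, 130.0, 18.4]
orientation: [[0.016, -1.0, 0.001], [-1.0, -0.016, 0.0], [-0.0, -0.001, -1.0]]
wrist_force: [0.4, 0.2, -0.5]
opening: 0.089
grasp_force: 39.1
```

```bash
python3 - <<'E'
from h import *
s=bot.sense();print(s['clock'],s['position'].round(1),s['orientation'].round(3),s['wrist_force'].round(1),s['joint_pos'].round(1))
c,im=snap("wrist","w8")
# brightness/column profile for tip & shoulder on the centre columns
R=s['orientation'];p=s['position']
for u in(40,45,50,55):
  print(u,proj(c,[p+R@np.array(v) for v in((100-u,0,-6),(-u,0,-13.),(-u,7,-13))]).round(1).tolist())
for r in range(165,445,5): print(r,im[r,313:319].mean(0).astype(int),end=' ')
E
```

```text
17.6 [521.2 130.   18.4] [[ 0.016 -1.     0.001]
 [-1.    -0.016  0.   ]
 [-0.    -0.001 -1.   ]] [ 0.4  0.2 -0.5] [  6.8   8.1 -13.2  68.7   0.  -84.1]
40 [[318.3, 168.4], [317.9, 417.8], [335.0, 417.8]]
45 [[318.2, 182.8], [317.9, 427.4], [334.8, 427.4]]
50 [[318.2, 196.9], [317.9, 436.7], [334.6, 436.7]]
55 [[318.2, 210.8], [317.9, 445.8], [334.4, 445.8]]
165 [84 90 67] 170 [ 99 107  84] 175 [106 114  89] 180 [150 150 136] 185 [237 236 227] 190 [240 239 230] 195 [242 240 232] 200 [244 242 234] 205 [244 243 235] 210 [245 243 236] 215 [236 234 225] 220 [235 233 224] 225 [235 233 224] 230 [234 233 223] 235 [234 232 223] 240 [234 232 223] 245 [234 231 223] 250 [233 231 222] 255 [233 231 222] 260 [233 231 222] 265 [233 231 221] 270 [232 230 221] 275 [232 230 221] 280 [232 230 221] 285 [232 230 221] 290 [232 230 221] 295 [232 230 220] 300 [232 230 221] 305 [198 196 186] 310 [130 128 120] 315 [130 128 119] 320 [129 127 120] 325 [129 127 119] 330 [129 127 119] 335 [128 127 119] 340 [129 127 119] 345 [142 139 131] 350 [171 169 158] 355 [170 168 157] 360 [170 167 157] 365 [169 167 156] 370 [169 166 156] 375 [168 166 156] 380 [167 165 155] 385 [167 165 154] 390 [167 165 154] 395 [166 164 154] 400 [166 164 154] 405 [165 163 153] 410 [165 163 153] 415 [165 162 152] 420 [38 49 69] 425 [37 55 83] 430 [37 55 85] 435 [35 35 38] 440 [34 31 28]
```

Emit:
servo_tool(
  steps=[
    [1,[0,0,0.1],[0,0,0]],
    [1,[0,0,0.1],[0,0,0]],
    [1,[0,0,0.06],[0,0,0]],
    [1,[0,0,0.04],[0,0,0]],
    [1,[0,0,0.02],[0,0,0]],
    [1,[0,0,0],[0,0,0]],
    [1,[0,0,0],[0,0,0]],
    [1,[0,0,0],[0,0,0]],
    [1,[0,0,0],[0,0,0]],
    [1,[0,0,0],[0,0,0]],
  ],
)

```text
clock: 18.65
position: [520.9, 130.1, 5.3]
orientation: [[0.016, -1.0, 0.001], [-1.0, -0.016, 0.0], [-0.0, -0.001, -1.0]]
wrist_force: [-7.3, -0.0, 17.6]
opening: 0.091
grasp_force: 40.8
```

Emit:
servo_tool(
  steps=[
    [1,[0,0,-0.03],[0,0,0]],
    [0.6,[0,0,0],[0,0,0]],
    [0.6,[0,0,0],[0,0,0]],
    [0.4,[0,0,0],[0,0,0]],
    [0.4,[0,0,0],[0,0,0]],
    [0.0,[0,0,-0.2],[0,0,0]],
    [0.0,[0,0,-0.4],[0,0,0]],
    [0.0,[0,0,-0.4],[0,0,0]],
    [0.0,[-0.4,0,-0.4],[0,0,0]],
    [0.0,[0,0,0],[0,0,0]],
  ],
)

```text
clock: 19.65
position: [523.1, 151.7, 77.5]
orientation: [[0.018, -1.0, 0.008], [-1.0, -0.018, 0.002], [-0.002, -0.008, -1.0]]
wrist_force: [0.3, -1.0, -0.7]
opening: 0.501
grasp_force: 0.0
```

```bash
python3 - <<'E'
from h import *
bot.snapshot("scene");bot.snapshot("scene")
s=bot.sense();print(s['clock'],s['position'].round(1),s['wrist_force'].round(1),s['opening'])
c,im=snap("wrist","w9"); cv2.imwrite('pics/w9c.png',cv2.resize(im[120:480,200:440],(400,600)))
hsv=cv2.cvtColor(im,cv2.COLOR_BGR2HSV)
# steel: low saturation bright ; handle: brown
for r in range(150,470,10):
  m=np.nonzero((hsv[r,230:410,1]<35)&(hsv[r,230:410,2]>115))[0]; b=np.nonzero((hsv[r,230:410,0]<20)&(hsv[r,230:410,1]>70))[0]
  print(r,(m.min()+230,m.max()+230,len(m)) if len(m) else '-', (b.min()+230,b.max()+230,len(b)) if len(b) else '-',end=' | ')
E
```

```text
19.75 [520.8 149.9  73.9] [-0.3 -1.3 -0.2] 0.5011109733771978
150 (np.int64(307), np.int64(326), 20) - | 160 (np.int64(233), np.int64(325), 21) - | 170 (np.int64(307), np.int64(325), 19) - | 180 (np.int64(307), np.int64(385), 23) - | 190 (np.int64(307), np.int64(325), 19) - | 200 (np.int64(307), np.int64(325), 19) - | 210 (np.int64(307), np.int64(325), 19) - | 220 (np.int64(307), np.int64(382), 22) - | 230 (np.int64(307), np.int64(325), 19) - | 240 (np.int64(308), np.int64(325), 18) - | 250 (np.int64(308), np.int64(335), 20) - | 260 (np.int64(308), np.int64(325), 18) - | 270 (np.int64(308), np.int64(325), 18) - | 280 (np.int64(309), np.int64(324), 16) - | 290 (np.int64(308), np.int64(324), 17) - | 300 (np.int64(242), np.int64(390), 40) (np.int64(306), np.int64(327), 3) | 310 (np.int64(239), np.int64(394), 25) (np.int64(305), np.int64(327), 23) | 320 (np.int64(234), np.int64(398), 21) (np.int64(306), np.int64(327), 22) | 330 (np.int64(230), np.int64(244), 15) (np.int64(306), np.int64(328), 23) | 340 - (np.int64(305), np.int64(327), 23) | 350 (np.int64(236), np.int64(396), 10) (np.int64(305), np.int64(327), 23) | 360 - - | 370 - - | 380 - - | 390 - - | 400 - - | 410 - - | 420 - - | 430 - - | 440 - - | 450 - - | 460 - - |
```

View pics/w9c.png

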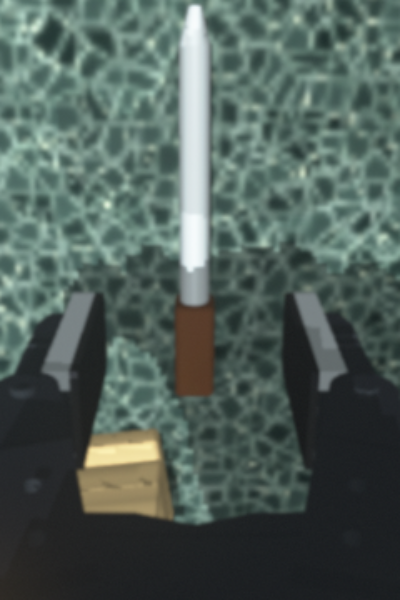

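The rod lies flat and aligned with the tool: tip (316,122), handle rows 300–357, columns 305–328.

```bash
python3 - <<'E'
from h import *
c=load('w9'); a=ray(c,(316.5,301),14);b=ray(c,(316.3,356.5),14);t=ray(c,(316,123),6);print(a,b,t,np.linalg.norm(a-b),np.linalg.norm(t-a))
m=(a+b)/2;d=a-b;ang=np.degrees(np.arctan2(d[1],d[0]));print(m,ang, np.degrees(np.arctan2(*(t-a)[[1,0]])))
rows([m[0],m[1],20],tool(181),4)
E
```

```text
[521.10064565 172.91170457  14.        ] [520.58666988 209.79454195  14.        ] [523.03640308  75.65097405   6.        ] 36.88641842506083 97.60838518673809
[520.84365776 191.35312326  14.        ] -89.20161412343336 -88.85980611720808
4 rows shift [-0.209 -0.008  0.264] |t| 16.8 turn [ 0.     -0.0001 -0.0001] deg 0.02
```

Emit:
servo_tool(
  steps=[
    [0,[-0.214,-0.008,0.264],[0,0,0]],
    [0,[-0.214,-0.008,0.264],[0,0,0]],
    [0,[-0.214,-0.008,0.264],[0,0,0]],
    [0,[-0.214,-0.008,0.264],[0,0,0]],
    [0,[0,0,0.2],[0,0,0]],
    [0,[0,0,0.1],[0,0,0]],
    [0,[0,0,0.05],[0,0,0]],
    [0,[0,0,0],[0,0,0]],
    [0,[0,0,0],[0,0,0]],
    [0.3,[0,0,0],[0,0,0]],
  ],
)

```text
clock: 20.8
position: [521.9, 192.6, 3.8]
orientation: [[0.016, -1.0, 0.002], [-1.0, -0.016, 0.0], [-0.0, -0.002, -1.0]]
wrist_force: [0.1, 1.3, 0.3]
opening: 0.357
grasp_force: 0.0
```

Emit:
servo_tool(
  steps=[
    [0.5,[0,0,0],[0,0,0]],
    [0.5,[0,0,0],[0,0,0]],
    [1,[0,0,0],[0,0,0]],
    [1,[0,0,0],[0,0,0]],
    [1,[0,0,0],[0,0,0]],
    [1,[0,0,0],[0,0,0]],
    [1,[0,0,0],[0,0,0]],
    [1,[0,0,0],[0,0,0]],
    [1,[0,0,0],[0,0,0]],
    [1,[0,0,0],[0,0,0]],
  ],
  grip_force=60,
)

```text
clock: 21.8
position: [521.5, 192.7, 3.3]
orientation: [[0.016, -1.0, 0.001], [-1.0, -0.016, 0.0], [-0.0, -0.001, -1.0]]
wrist_force: [-0.6, -0.2, 4.9]
opening: 0.145
grasp_force: 60.0
```

Emit:
servo_tool(
  steps=[
    [1,[0,0,-0.3],[0,0.0024,0]],
    [1,[0,0,-0.4],[0,0.0024,0]],
    [1,[0,0,-0.26],[0,0.0024,0]],
    [1,[0.2,-0.1,0],[0,0,0]],
    [1,[0.2,-0.15,0],[0,0,0]],
    [1,[0.2,-0.15,0],[0,0,0]],
    [1,[0.2,-0.1,0],[0,0,0]],
    [1,[0.2,-0.1,0],[0,0,0]],
    [1,[0.2,-0.1,0],[0,0,0]],
    [1,[0,0,0],[0,0,0]],
  ],
)

```text
clock: 22.8
position: [557.9, 131.9, 52.0]
orientation: [[0.014, -1.0, 0.0], [-1.0, -0.014, -0.023], [0.023, -0.0, -1.0]]
wrist_force: [-0.0, 0.2, -0.4]
opening: 0.143
grasp_force: 59.3
```

Emit:
servo_tool(
  steps=[
    [1,[0,0,0],[0,0,0]],
    [1,[0,0,0],[0,0,0]],
    [1,[0,0,0],[0,0,0]],
    [1,[0,0,0],[0,0,0]],
    [1,[0,0,0],[0,0,0]],
    [1,[0,0,0],[0,0,0]],
    [1,[0,0,0],[0,0,0]],
    [1,[0,0,0],[0,0,0]],
    [1,[0,0,0],[0,0,0]],
    [1,[0,0,0],[0,0,0]],
  ],
)

```text
clock: 23.8
position: [557.1, 133.6, 52.2]
orientation: [[0.016, -1.0, 0.0], [-1.0, -0.016, -0.023], [0.023, 0.0, -1.0]]
wrist_force: [0.3, -0.0, -0.9]
opening: 0.141
grasp_force: 59.3
```

```bash
python3 - <<'E'
from h import *
P=[];Q=[]
for i in range(6):
    s=bot.sense();P.append(s['position']);Q.append(s['orientation']); c,im=snap("wrist",f"a{i}")
print(s['clock'],np.array(P).round(1));p=np.mean(P,0);print(p,np.mean(Q,0).round(4),s['opening'])
rows([556.6,124,51.1],tool(181,1.3),1)
hsv=cv2.cvtColor(im,cv2.COLOR_BGR2HSV)
for r in range(0,300,10):
  m=np.nonzero((hsv[r,250:390,1]<40)&(hsv[r,250:390,2]>115))[0]
  print(r,(m.min()+250,m.max()+250,len(m)) if len(m) else '-',end=' | ')
cs=[load(f"a{i}") for i in range(6)]
print(np.mean([proj(c,[(559.5,-43+32,55),(559.5,-43+33.5,83),(559.5-25,-43+33.5,83),(559.5+25,-43+33.5,83)]) for c in cs],0).round(1))
ax=[p+np.mean(Q,0)@np.array([x,0,-3.9]) for x in(119,20)]; print(ax,np.mean([proj(c,ax) for c in cs],0).round(1))
E
```

```text
24.05 [[557.1 133.6  52.2]
 [557.1 133.6  52.2]
 [557.1 133.6  52.2]
 [557.1 133.6  52.2]
 [557.1 133.6  52.2]
 [557.1 133.6  52.2]]
[557.12044818 133.6148642   52.20605459] [[ 1.600e-02 -9.999e-01  3.000e-04]
 [-9.996e-01 -1.600e-02 -2.260e-02]
 [ 2.260e-02  0.000e+00 -9.997e-01]] 0.14292318990990682
1 rows shift [0.191 0.014 0.027] |t| 9.7 turn [ 0.      0.     -0.0005] deg 0.09
0 (np.int64(310), np.int64(327), 18) | 10 (np.int64(308), np.int64(329), 22) | 20 (np.int64(271), np.int64(345), 34) | 30 (np.int64(303), np.int64(374), 33) | 40 (np.int64(303), np.int64(375), 36) | 50 (np.int64(303), np.int64(356), 37) | 60 (np.int64(303), np.int64(332), 30) | 70 (np.int64(303), np.int64(372), 32) | 80 (np.int64(257), np.int64(379), 34) | 90 (np.int64(303), np.int64(389), 36) | 100 (np.int64(303), np.int64(332), 30) | 110 (np.int64(303), np.int64(332), 30) | 120 (np.int64(303), np.int64(331), 29) | 130 (np.int64(255), np.int64(375), 34) | 140 (np.int64(303), np.int64(331), 29) | 150 (np.int64(303), np.int64(331), 29) | 160 (np.int64(266), np.int64(331), 30) | 170 (np.int64(285), np.int64(331), 34) | 180 (np.int64(303), np.int64(330), 28) | 190 (np.int64(286), np.int64(330), 30) | 200 (np.int64(295), np.int64(330), 34) | 210 (np.int64(303), np.int64(366), 31) | 220 (np.int64(303), np.int64(358), 29) | 230 (np.int64(303), np.int64(330), 28) | 240 (np.int64(303), np.int64(330), 28) | 250 (np.int64(285), np.int64(358), 39) | 260 (np.int64(293), np.int64(329), 31) | 270 (np.int64(303), np.int64(329), 27) | 280 (np.int64(304), np.int64(355), 27) | 290 - | [[ 318.3 -101.9]
 [ 318.8 -155. ]
 [ 418.6 -150.9]
 [ 218.8 -154.4]]
[array([559.02092814,  14.74858143,  58.79430115]), array([557.43878191, 113.71065213,  56.55703214])] [[318.5 -19.6]
 [318.1 273.7]]
```

Emit:
servo_tool(
  steps=[
    [1,[0,0.012,0.01],[0,0,0]],
    [1,[0.2,0,0],[0,0,0]],
    [1,[0.2,0,0],[0,0,0]],
    [1,[0.1,0,0],[0,0,0]],
    [1,[0.1,0,0],[0,0,0]],
    [1,[0.1,0,0],[0,0,0]],
    [1,[0.1,0,0],[0,0,0]],
    [1,[0,0,0],[0,0,0]],
    [1,[0,0,0],[0,0,0]],
    [1,[0,0,0],[0,0,0]],
  ],
)

```text
clock: 25.1
position: [557.1, 93.8, 52.6]
orientation: [[0.016, -1.0, 0.0], [-1.0, -0.016, -0.022], [0.022, 0.0, -1.0]]
wrist_force: [-0.8, 0.4, -1.3]
opening: 0.142
grasp_force: 59.3
```

Emit:
servo_tool(
  steps=[
    [1,[0,0,0.012],[0,0,0]],
    [1,[0.1,0,0.0023],[0,0,0]],
    [1,[0.1,0,0.0023],[0,0,0]],
    [1,[0.1,0,0.0023],[0,0,0]],
    [1,[0.1,0,0.0023],[0,0,0]],
    [1,[0.1,0,0.0023],[0,0,0]],
    [1,[0.1,0,0.0023],[0,0,0]],
    [1,[0.1,0,0.0023],[0,0,0]],
    [1,[0,0,0],[0,0,0]],
    [1,[0,0,0],[0,0,0]],
  ],
)

```text
clock: 26.1
position: [557.7, 58.5, 52.0]
orientation: [[0.016, -1.0, 0.0], [-1.0, -0.016, -0.022], [0.022, 0.0, -1.0]]
wrist_force: [-0.1, -0.5, 0.0]
opening: 0.14
grasp_force: 59.3
```

Emit:
servo_tool(
  steps=[
    [1,[0.08,0,0.002],[0,0,0]],
    [1,[0.08,0,0.002],[0,0,0]],
    [1,[0.08,0,0.002],[0,0,0]],
    [1,[0.08,0,0.002],[0,0,0]],
    [1,[0.08,0,0.002],[0,0,0]],
    [1,[0.08,0,0.002],[0,0,0]],
    [1,[0.08,0,0.002],[0,0,0]],
    [1,[0.08,0,0.002],[0,0,0]],
    [1,[0,0,0],[0,0,0]],
    [1,[0,0,0],[0,0,0]],
  ],
)

```text
clock: 27.1
position: [558.2, 26.5, 51.9]
orientation: [[0.016, -1.0, 0.0], [-1.0, -0.016, -0.022], [0.022, 0.0, -1.0]]
wrist_force: [0.1, -0.1, 0.2]
opening: 0.141
grasp_force: 59.3
```

Clear through the second cheek. About 18 mm left.

Emit:
servo_tool(
  steps=[
    [1,[0.08,0,0.002],[0,0,0]],
    [1,[0.08,0,0.002],[0,0,0]],
    [1,[0.08,0,0.002],[0,0,0]],
    [1,[0.04,0,0.001],[0,0,0]],
    [1,[0.02,0,0],[0,0,0]],
    [1,[0.02,0,0],[0,0,0]],
    [1,[0,0,0],[0,0,0]],
    [1,[0,0,0],[0,0,0]],
    [1,[0,0,0],[0,0,0]],
    [1,[0,0,0],[0,0,0]],
  ],
)

```text
clock: 28.1
position: [558.5, 10.7, 51.9]
orientation: [[0.016, -1.0, 0.0], [-1.0, -0.016, -0.023], [0.023, 0.0, -1.0]]
wrist_force: [-0.4, 0.1, -0.4]
opening: 0.142
grasp_force: 59.3
```

Emit:
servo_tool(
  steps=[
    [1,[0.02,0,0],[0,0,0]],
    [1,[0.02,0,0],[0,0,0]],
    [1,[0,0,0],[0,0,0]],
    [1,[0,0,0],[0,0,0]],
    [1,[0,0,0],[0,0,0]],
    [1,[0,0,0],[0,0,0]],
    [1,[0,0,0],[0,0,0]],
    [1,[0,0,0],[0,0,0]],
    [1,[0,0,0],[0,0,0]],
    [1,[0,0,0],[0,0,0]],
  ],
)

```text
clock: 29.1
position: [558.5, 8.6, 52.0]
orientation: [[0.016, -1.0, 0.0], [-1.0, -0.016, -0.023], [0.023, 0.0, -1.0]]
wrist_force: [-0.7, -0.1, -0.7]
opening: 0.139
grasp_force: 59.3
```

Emit:
servo_tool(
  steps=[
    [1,[0.02,0,0],[0,0,0]],
    [1,[0.01,0,0],[0,0,0]],
    [1,[0,0,0],[0,0,0]],
    [1,[0,0,0],[0,0,0]],
    [1,[0,0,0],[0,0,0]],
    [1,[0,0,0],[0,0,0]],
    [1,[0,0,0],[0,0,0]],
    [1,[0,0,0],[0,0,0]],
    [1,[0,0,0],[0,0,0]],
    [1,[0,0,0],[0,0,0]],
  ],
)

```text
clock: 30.1
position: [558.6, 7.1, 52.0]
orientation: [[0.016, -1.0, 0.0], [-1.0, -0.016, -0.023], [0.023, -0.0, -1.0]]
wrist_force: [0.0, 0.7, -0.7]
opening: 0.141
grasp_force: 59.3
```

Emit:
servo_tool(
  steps=[
    [1,[0.02,0,0],[0,0,0]],
    [1,[0.01,0,0],[0,0,0]],
    [1,[0,0,0],[0,0,0]],
    [1,[0,0,0],[0,0,0]],
    [1,[0,0,0],[0,0,0]],
    [1,[0,0,0],[0,0,0]],
    [1,[0,0,0],[0,0,0]],
    [1,[0,0,0],[0,0,0]],
    [1,[0,0,0],[0,0,0]],
    [1,[0,0,0],[0,0,0]],
  ],
)

```text
clock: 31.1
position: [558.5, 5.8, 52.0]
orientation: [[0.016, -1.0, 0.0], [-1.0, -0.016, -0.022], [0.022, 0.0, -1.0]]
wrist_force: [0.7, 2.5, -1.3]
opening: 0.145
grasp_force: 59.3
```

Emit:
servo_tool(
  steps=[
    [1,[0.01,0,0],[0,0,0]],
    [1,[0.01,0,0],[0,0,0]],
    [1,[0,0,0],[0,0,0]],
    [1,[0,0,0],[0,0,0]],
    [1,[0,0,0],[0,0,0]],
    [1,[0,0,0],[0,0,0]],
    [1,[0,0,0],[0,0,0]],
    [1,[0,0,0],[0,0,0]],
    [1,[0,0,0],[0,0,0]],
    [1,[0,0,0],[0,0,0]],
  ],
)

```text
clock: 32.1
position: [558.6, 5.7, 52.1]
orientation: [[0.017, -1.0, 0.0], [-1.0, -0.017, -0.02], [0.02, -0.0, -1.0]]
wrist_force: [-0.3, 4.7, 0.4]
opening: 0.142
grasp_force: 59.4
```

Emit:
servo_tool(
  steps=[
    [1,[0,0,0.03],[0,0,0]],
    [1,[0,0,0],[0,0,0]],
    [0.7,[0,0,0],[0,0,0]],
    [0.5,[0,0,0],[0,0,0]],
    [0.3,[0,0,0],[0,0,0]],
    [0.3,[0,0,0],[0,0,0]],
    [0.2,[0,0,-0.2],[0,0,0]],
    [0.2,[0,0,-0.5],[0,0,0]],
    [0.2,[-0.2,0,-0.8],[0,0,0]],
    [0.2,[-0.4,0,-0.8],[0,0,0]],
  ],
)

```text
clock: 33.1
position: [557.6, 36.0, 166.2]
orientation: [[0.013, -1.0, -0.001], [-1.0, -0.013, -0.024], [0.024, 0.001, -1.0]]
wrist_force: [1.5, 0.1, 0.3]
opening: 0.396
grasp_force: 0.0
```

Emit:
servo_tool(
  steps=[
    [0.2,[-0.4,0,-0.5],[0,0,0]],
    [0.2,[-0.4,0,0],[0,0,0]],
    [0,[0,0,0],[0,0,0]],
    [0,[0,0,0],[0,0,0]],
    [0,[0,0,0],[0,0,0]],
    [0,[0,0,0],[0,0,0]],
    [0,[0,0,0],[0,0,0]],
    [0,[0,0,0],[0,0,0]],
    [0,[0,0,0],[0,0,0]],
    [0,[0,0,0],[0,0,0]],
  ],
)

```text
clock: 34.1
position: [557.4, 77.6, 188.9]
orientation: [[0.016, -1.0, 0.0], [-1.0, -0.016, -0.023], [0.023, 0.0, -1.0]]
wrist_force: [0.2, 0.2, -0.8]
opening: 0.502
grasp_force: 0.0
```

```bash
python3 - <<'E'
from h import *
s=bot.sense();print(s['clock'],s['position'].round(1))
c,im=snap("wrist","z1"); np.set_printoptions(linewidth=200)
T=pose([559.5,-43,1.0])
q=proj(c,T([(0,32,60),(0,33.5,83),(0,50,60),(0,68,60),(0,32,12),(0,-70,52),(0,-67,52),(0,0,82),(0,17,83),(0,13,83),(0,-13,83),(0,-17,83)]));print(q.round(1))
hsv=cv2.cvtColor(im,cv2.COLOR_BGR2HSV); x=int(q[2,0])
prev=None
for r in range(max(0,int(q[:,1].min())-10),min(480,int(q[:,1].max())+25),3): print(r,hsv[r,x-4:x+5].mean(0).astype(int).tolist(),end=' ')
E
```

```text
34.1 [557.4  77.6 188.9]
[[317.1 104.3]
 [317.2 104.6]
 [317.1 132. ]
 [317.1 159. ]
 [317.  107.8]
 [316.9 -60. ]
 [316.9 -54.9]
 [317.1  46.2]
 [317.1  76.1]
 [317.1  69. ]
 [317.1  22.3]
 [317.1  15. ]]
0 [12, 154, 160] 3 [12, 152, 154] 6 [12, 154, 114] 9 [14, 150, 94] 12 [14, 149, 97] 15 [15, 93, 121] 18 [23, 86, 252] 21 [24, 86, 251] 24 [22, 160, 238] 27 [27, 195, 254] 30 [26, 196, 253] 33 [27, 193, 254] 36 [27, 192, 254] 39 [27, 195, 254] 42 [27, 195, 254] 45 [26, 198, 252] 48 [27, 192, 254] 51 [27, 194, 253] 54 [27, 191, 254] 57 [27, 194, 254] 60 [26, 197, 253] 63 [27, 193, 254] 66 [26, 197, 253] 69 [26, 173, 253] 72 [24, 84, 252] 75 [23, 89, 251] 78 [17, 115, 124] 81 [37, 10, 144] 84 [10, 44, 125] 87 [12, 152, 153] 90 [12, 152, 157] 93 [12, 154, 156] 96 [12, 150, 158] 99 [12, 151, 160] 102 [12, 151, 140] 105 [12, 147, 85] 108 [12, 144, 94] 111 [12, 144, 95] 114 [12, 145, 115] 117 [11, 148, 143] 120 [11, 147, 143] 123 [11, 147, 142] 126 [11, 147, 142] 129 [11, 147, 141] 132 [11, 147, 141] 135 [11, 146, 136] 138 [11, 145, 130] 141 [11, 144, 130] 144 [11, 144, 126] 147 [11, 144, 123] 150 [11, 143, 121] 153 [12, 141, 121] 156 [12, 141, 115] 159 [31, 39, 71] 162 [76, 47, 67] 165 [76, 48, 66] 168 [78, 54, 84] 171 [77, 53, 112] 174 [77, 52, 122] 177 [78, 56, 109] 180 [79, 56, 103]
```

```bash
python3 -c "
from plant import bot
print(bot.job_done())"
```

```text
the job is handed in; nothing more can be done
None
```

The job is handed in at about 34 s of the 70 s limit. By the last measurements the yellow reel is centred between the cheeks and the rod is through cheek, reel and cheek with its handle home; no verdict came back.

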